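# Pry the sprung clip off the screen press pivot post

### The job

The screen arm of the printing press has to come off for cleaning. Take the hooked pick from its wooden rest, hook it into the eye of the sprung clip on the pivot post and pull the clip out of its groove until it is completely clear of the post, left lying flat on the aluminium arm plate; touch the clip only with the pick. Then lay the pick back on its rest as it was, let go, and leave the squeegee, tin and jar where they are.

Things in the scene. Friction and masses are not known exactly. Their poses are not given: they have to be found in the camera images.
- press: fixed screen press: grey board 640 x 280 mm, 12 thick, on it an aluminium arm plate, top 22 mm above the bench, 110 wide (y), bare from x = -190 to +90. Through it a steel post, cap 38 mm diameter, top 64 mm above the bench; under the cap, just above the plate, a groove 12.5 high, neck 28 mm diameter. Yellow screen frame, top 52 mm, from x = +90 to +430. Origin: post axis, bench height
- clip: loose dark spring-steel clip, 95 x 46 mm, 10 thick, flat on the arm plate, sprung into the post's groove. Origin: its underside, on the post axis while seated. Pull eye towards its -x, mouth between two sprung jaws towards +x. Seated it cannot be lifted; pulled along its -x with 5 to 12 N the jaws let go after some 15 mm; after 40 mm it is clear of the cap. Turns about the post if pulled askew
- clip_eye (a point): centre of the pull eye, at mid thickness (5 mm above the clip's underside), 50 mm from the clip's origin along -x. A round upright through hole 26 mm in diameter in a ring of 42 mm outer diameter
- post_foot (a point): point on the post axis at the level of the arm plate's top
- rest: fixed wooden pick rest 120 mm long (x), 60 wide, base 8 thick. Two saddles, each 12 mm thick, at x = -42 and +42, tops 30 mm above the bench, with cheeks 10 mm higher on both sides, 34 mm apart. Between the saddles there is room for fingers beside the handle. Origin: under its centre, bench height
- pick: loose hooked pick, 184 mm long, about 110 g. Origin: centre of its wooden handle, 110 long (x), 16 wide (y), 22 high (z) mm; balance point 10 mm ahead. An 8 mm steel rod runs from the handle to x = 125, then bends down into a hook that leans back to x = 117, z = -30. On the rest: handle in both saddles, axes as the rest's, hook down, origin 41 mm above the rest's origin
- pick_tip (a point): lowest point of the hook: x = 117, y = 0, z = -34 mm in the pick's frame; the hook is 8 mm thick. After pulling, ease the hook several mm back towards the middle of the eye before lifting it out, or its lean may lift the clip
- squeegee: loose squeegee lying flat, wooden bar 200 mm long with a black rubber blade, 28 mm high; bystander
- ink_tin: loose tin, 76 mm diameter, 75 mm high; bystander
- jar: loose jar, 64 mm diameter, 80 mm high; bystander
Mind the look-alikes: they are no part of the job. Leave any turquoise look-alike of the rest alone. There is more than one size of the clip; the job needs the smaller.

How it is judged:
By the outcome, as a careful person would: the job done as asked, in the order asked, and still so for the second after the job is handed in, with the robot touching nothing.
It also fails if it takes over 53 s, if anything falls off the work surface, if the arm or the gripper's body presses on something with over 40 N, if the wrist force passes 120 N, or if a joint passes its speed limit or range.

### The arm

A 6-joint arm with a two-finger parallel gripper is mounted at the origin on the work surface. World frame = base frame: x ahead of the robot, y to its left, z up, the work surface at z = 0. Lengths are in m, angles in rad, forces in N, time in s.
With the tool pointing down it reaches from about 0.3 to 0.75 m from the base axis. Payload 8.5 kg.
Tool frame: the origin (TCP) lies between the finger pads; the fingertips stand 19 mm ahead of it and the grasp point (between the pads) is the TCP (r.finger_overhang is the distance from the TCP to the fingertips, in m); x points along the fingers, z is the direction in which the jaws open and shut, and the axes are right-handed (so a half turn about x gives the same grasp; the last joint's range is limited). The gripper opens to 88 mm and grips with 3 to 60 N. Pads are 18 mm wide; open, the fingers measure 123 mm over their backs; the gripper's body (75 mm by 187 mm) begins 45 mm behind the grasp point.
Start: joints at [-1.517, 0.381, 1.297, -0, 1.464, -0.215], TCP at [0.146, -0.53, 0.232] pointing down, gripper open.
Joint ranges: [-3.11, 3.11], [-0.89, 2.33], [0.22, 2.48], [-1.42, 4.56], [0.17, 2.85], [-2.88, 2.88]. Speed limits (rad/s): [2.39, 2.39, 3.14, 3.14, 3.14, 3.14].

### API

Orientations are given as a rotation vector (axis times angle).
In Python, from workcell import telemetry, eyes, job, r gives the robot as it stands. The module is installed in compiled form; this text tells all that it offers.
- The arm moves only by the tool send_rows, never from a script. Its argument "moves" is text: rows parted by semicolons, each of 7 numbers parted by spaces: the shift along the tool's x, y, z in m, then the turn, a rotation vector about the tool's x, y, z in degrees, then the closure, from -1 (fully open) to 1 (shut), so that 0 is half open. In form: x y z ax ay az grip; .... A call has 1 to 10 rows; each row shifts and turns the pose as measured when the row begins, along the tool's axes as they then stand; what a row does not reach is not made up. A row lasts 1/8 s, in which the tool goes at most 62.5 mm and 10.7 degrees, less where a joint would pass 70% of its speed; a pose out of reach is approached as far as the arm can. A call with a gripper value outside its range is refused whole. The fingers move at their own pace and stop on an object; the grip force is fixed at half the most. Time passes only in rows, so rows that do not move let the fingers close. It gives the time, the measured TCP pose, the force and the opening at its end, in the units of the state.
- telemetry.get_state(): the state, without advancing time (a new reading comes with each control period).
- eyes.camera(name): name is "side" or "top" or "wrist"; returns the picture (480x640x3 uint8, red, green, blue); there is no depth.
- eyes.calibration(name): a dict with "K" (3x3 intrinsics, pixels), "dist_coeffs" ([k1, k2, p1, p2, k3] as OpenCV has them; the pictures are not rectified), "extrinsics" (4x4, takes a point from world to camera coordinates). Camera axes: x right, y up, looking along -z (the intrinsics and any distortion apply to the point x, -y, -z); pixel columns grow to the right and rows downward; lengths in m; the calibration is good to about 2 mm. A picture is of the moment at which its call begins: read the wrist's pose just before it. calibration takes no time and is no camera call; for the wrist camera it gives the pose at the moment of the call.
- job.hand_in(): hands the job in, once; it reports no verdict.
The state is a dict: "time": time; "joint_positions": joint angles; "joint_velocities": joint speeds; "joint_torque": joint torques, N m; "position": TCP position; "tool_rot": TCP orientation; "ft_force": force on the tool from outside, world axes, zero at the start; "wrist_torque": the same for the moment, N m; "gripper_width": opening from 0.0 (shut) to 1.0 (fully open).
Only numpy, scipy, OpenCV 4.12 (cv2) and the standard library are available. Lean on these libraries where they do the work, as an engineer would, in place of code of your own. Each camera call takes 0.05 s, during which the arm holds its last target.

## Working session

There is one attempt and no reset: what is moved stays moved. The work goes in short steps, Python scripts to look and compute and a tool call to move; the robot and the scene stay as the last step left them, time stands still between calls to the robot, and variables do not carry over. Pictures are saved under pics/ and viewed, and the job is handed in when it is done.

Besides the shell and the picture viewer there is one more tool, called after "Request:" as a command line: name --argument value ..., lists and objects as JSON in quotes. send_rows: Moves the arm, as the interface text tells. Its arguments: {"type":"object","properties":{"moves":{"type":"string"}},"required":["moves"]}

```bash
mkdir -p pics; python3 - <<'E'
from workcell import telemetry, eyes, job, r
import cv2
print(telemetry.get_state())
for n in("side","top"):
    c=eyes.calibration(n);print(n,c)
    cv2.imwrite(f"pics/{n}0.png",eyes.camera(n)[:,:,::-1])
E
```

```text
{'time': 0.0, 'joint_positions': array([-1.51732632e+00,  3.81147329e-01,  1.29822871e+00,  5.43550448e-06,
        1.46358863e+00, -2.15266035e-01]), 'joint_velocities': array([ 2.22381051e-04, -6.79410257e-04,  8.18138030e-04,  5.18379375e-05,
        1.03281740e-03, -1.77651983e-04]), 'joint_torque': array([ 2.19593094e-04, -4.37936854e+01, -2.24559134e+01,  7.13642850e-02,
        3.50987236e-02, -6.90380489e-05]), 'position': array([ 0.14603393, -0.52996687,  0.23187472]), 'tool_rot': array([ 1.00999022,  1.32532954, -1.00824362]), 'ft_force': array([ 0.72889519,  0.13448758, -0.01510716]), 'wrist_torque': array([ 0.02459658, -0.04241273, -0.01618244]), 'gripper_width': 0.9978937433199522}
side {'K': array([[459.790313  ,   0.        , 314.6685699 ],
       [  0.        , 459.790313  , 242.11534273],
       [  0.        ,   0.        ,   1.        ]]), 'dist_coeffs': array([-0.01890829,  0.        ,  0.        ,  0.        ,  0.        ]), 'extrinsics': array([[-0.99020978, -0.13925283, -0.0096562 ,  0.60102561],
       [ 0.08599027, -0.66303213,  0.74363571, -0.17887734],
       [-0.10995574,  0.73552502,  0.66851528, -0.77901838],
       [ 0.        ,  0.        ,  0.        ,  1.        ]])}
top {'K': array([[485.57452254,   0.        , 320.83394557],
       [  0.        , 485.57452254, 239.52294169],
       [  0.        ,   0.        ,   1.        ]]), 'dist_coeffs': array([-0.05943452,  0.        ,  0.        ,  0.        ,  0.        ]), 'extrinsics': array([[ 0.00470464, -0.99997687, -0.00491248, -0.13785837],
       [ 0.98273577,  0.0037148 ,  0.18497732, -0.59951018],
       [-0.18495479, -0.00569792,  0.98273051, -1.08498182],
       [ 0.        ,  0.        ,  0.        ,  1.        ]])}
```

View pics/side0.png

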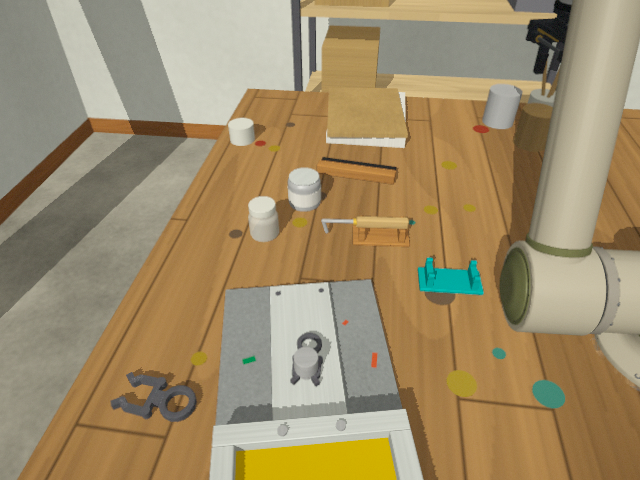

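View pics/top0.png

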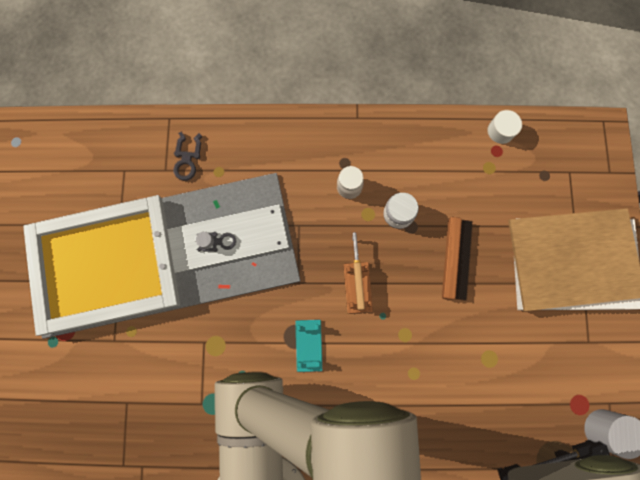

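The side view shows the press at the bottom with the post at about (307,363) and the clip eye at (310,343). The pick is on its rest at about (380,228). The top view shows the post at (205,242), the eye at (228,241), and the pick from (361,305) to (355,235). The big loose clip near (188,157) and the turquoise rest at (309,346) are the look-alikes. I'll enlarge these areas.

```bash
python3 - <<'E'
import cv2
t=cv2.imread("pics/top0.png");s=cv2.imread("pics/side0.png")
f=lambda im,x,y,w,h,k:cv2.resize(im[y:y+h,x:x+w],None,fx=k,fy=k,interpolation=cv2.INTER_CUBIC)
cv2.imwrite("pics/t_clip.png",f(t,170,190,130,90,6))
cv2.imwrite("pics/t_pick.png",f(t,320,225,80,95,6))
cv2.imwrite("pics/s_clip.png",f(s,265,320,90,75,8))
cv2.imwrite("pics/s_pick.png",f(s,315,200,110,55,7))
E
```

```text
(no output)
```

View pics/t_clip.png

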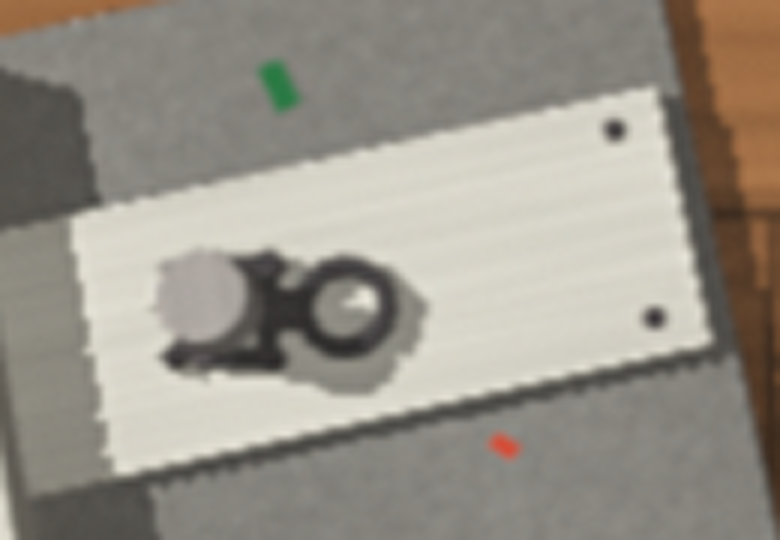

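View pics/t_pick.png

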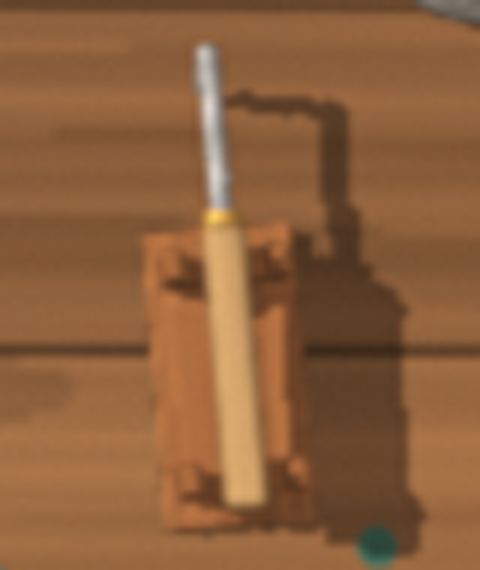

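View pics/s_clip.png

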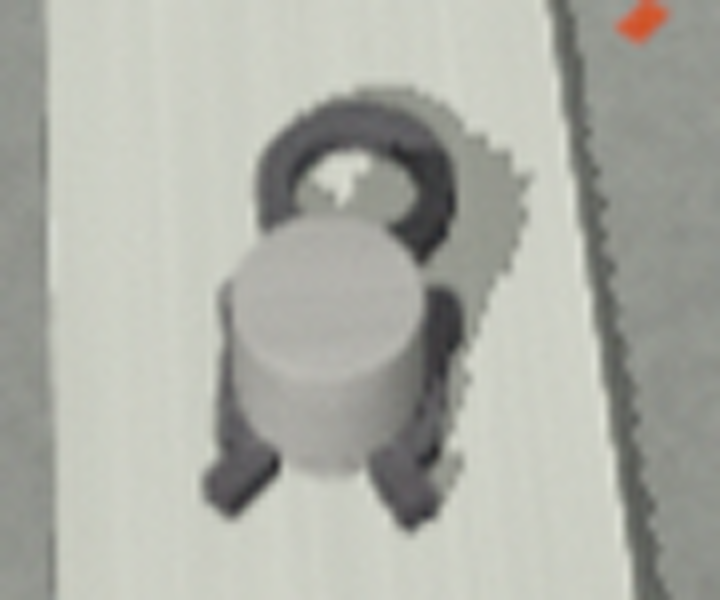

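View pics/s_pick.png

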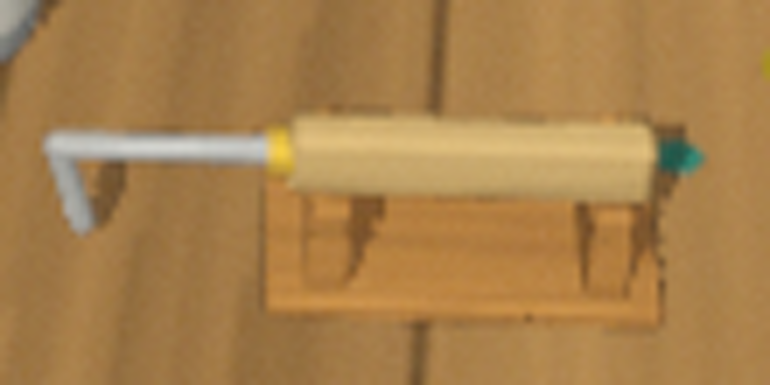

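```bash
cat > h.py <<'E'
import numpy as np, cv2
from scipy.spatial.transform import Rotation as R
from workcell import eyes
def ray(cal,uv):
    p=cv2.undistortPoints(np.array([[uv]],float),cal["K"],cal["dist_coeffs"])[0,0]
    E=cal["extrinsics"];d=E[:3,:3].T@np.array([p[0],-p[1],-1.]);o=-E[:3,:3].T@E[:3,3]
    return o,d
def onz(cal,uv,z):
    o,d=ray(cal,uv);return o+d*(z-o[2])/d[2]
def tri(rs):
    A=np.zeros((3,3));b=np.zeros(3)
    for o,d in rs:
        d=d/np.linalg.norm(d);P=np.eye(3)-np.outer(d,d);A+=P;b+=P@o
    x=np.linalg.solve(A,b)
    return x,[np.linalg.norm((np.eye(3)-np.outer(d,d)/(d@d))@(x-o)) for o,d in rs]
def proj(cal,X):
    E=cal["extrinsics"];c=E[:3,:3]@np.asarray(X,float)+E[:3,3]
    return cv2.projectPoints(np.array([[c[0],-c[1],-c[2]]]),np.zeros(3),np.zeros(3),cal["K"],cal["dist_coeffs"])[0].ravel()
E
python3 - <<'E'
from h import *
T=eyes.calibration("top");S=eyes.calibration("side")
ct=lambda x,y:(x+.5)/6-.5
def tc(x,y):return (170+ct(x,0),190+ct(y,0))
def tp(x,y):return (320+ct(x,0),225+ct(y,0))
def sc(x,y):return (265+(x+.5)/8-.5,320+(y+.5)/8-.5)
def sp(x,y):return (315+(x+.5)/7-.5,200+(y+.5)/7-.5)
np.set_printoptions(precision=4,suppress=True)
def P(n,v):print(n,v)
P("handle front top",onz(T,tp(222,222),.052));P("handle back",onz(T,tp(245,505),.052))
P("rod end",onz(T,tp(205,45),.045))
P("rest corners",[onz(T,tp(*q),.008) for q in((145,235),(292,225),(165,528),(312,518))])
P("cap",onz(T,tc(201,296),.064));P("eye",onz(T,tc(348,307),.032))
P("plate",[onz(T,tc(*q),.022) for q in((70,215),(658,87),(712,345),(115,475))])
P("side cap",onz(S,sc(329,299),.064));P("side eye outer",onz(S,sc(357,182),.032))
P("side handle f,b top",[onz(S,sp(*q),.052) for q in((293,130),(655,137))])
P("side rest base near edge",[onz(S,sp(*q),.008) for q in((265,305),(660,318))])
P("side rodend",tri([ray(S,sp(52,140)),ray(T,tp(205,45))]))
P("side tip",[onz(S,sp(85,230),z) for z in(.007,.01)])
E
```

```text
handle front top [ 0.5486 -0.2191  0.052 ]
handle back [ 0.4393 -0.227   0.052 ]
rod end [ 0.6204 -0.2134  0.045 ]
rest corners [array([ 0.5495, -0.1909,  0.008 ]), array([ 0.5537, -0.2504,  0.008 ]), array([ 0.432 , -0.1985,  0.008 ]), array([ 0.4362, -0.2569,  0.008 ])]
cap [0.5989 0.1405 0.064 ]
eye [0.6007 0.0891 0.032 ]
plate [array([0.6403, 0.2068, 0.022 ]), array([ 0.6946, -0.0326,  0.022 ]), array([ 0.5875, -0.0566,  0.022 ]), array([0.5336, 0.1824, 0.022 ])]
side cap [0.6    0.1427 0.064 ]
side eye outer [0.6027 0.0928 0.032 ]
side handle f,b top [array([ 0.5485, -0.2161,  0.052 ]), array([ 0.4412, -0.2266,  0.052 ])]
side rest base near edge [array([ 0.5525, -0.1859,  0.008 ]), array([ 0.4345, -0.1953,  0.008 ])]
side rodend (array([ 0.6209, -0.2136,  0.0427]), [np.float64(7.764657517168788e-06), np.float64(7.764657517412537e-06)])
side tip [array([ 0.6106, -0.2145,  0.007 ]), array([ 0.6102, -0.211 ,  0.01  ])]
```

Top and side agree within about 3 mm. The pick's centre is about (0.494,-0.222) at yaw 4.2°. The post is about (0.5995,0.1415) and the eye about (0.602,0.091). Next I'll work out the approach.

```bash
cat >> h.py <<'E'
from workcell import telemetry
def toolR(yaw,flip=False):
    # tool x down, tool z along pick y (yaw deg)
    a=np.radians(yaw);y=np.array([-np.sin(a),np.cos(a),0]);
    if flip:y=-y
    x=np.array([0,0,-1.]);return np.column_stack([x,np.cross(y,x),y])
def plan(pos,Rt):
    s=telemetry.get_state();Rc=R.from_rotvec(s["tool_rot"]).as_matrix()
    np.set_printoptions(precision=4,suppress=True)
    print("t %.2f"%s["time"],"pos",s["position"],"w",s["gripper_width"],"F",s["ft_force"],"q",s["joint_positions"])
    print("world d",pos-s["position"]," tool-now d(mm)",Rc.T@(pos-s["position"])*1e3," in target frame",Rt.T@(pos-s["position"])*1e3)
    print("rot deg",np.degrees(R.from_matrix(Rc.T@Rt).as_rotvec()))
E
python3 - <<'E'
from h import *
s=telemetry.get_state();print(R.from_rotvec(s["tool_rot"]).as_matrix())
g=np.array([.4944+.008*.997,-.2222+.008*.073,.13])
for f in(0,1):plan(g,toolR(4.2,f))
E
```

```text
[[-8.93391594e-05  9.64087301e-01  2.65585518e-01]
 [ 1.25751967e-03  2.65585418e-01 -9.64086513e-01]
 [-9.99999205e-01  2.47848334e-04 -1.23608592e-03]]
t 0.10 pos [ 0.146  -0.53    0.2319] w 1.0011188651514806 F [-0.047  -0.3006 -0.4982] q [-1.5173  0.3811  1.2981 -0.      1.4636 -0.2153]
world d [ 0.3563  0.3084 -0.1019]  tool-now d(mm) [ 102.2728  425.413  -202.5432]  in target frame [ 101.9169 -377.9619  281.4559]
rot deg [-168.7982    0.0107   -0.1064]
t 0.10 pos [ 0.146  -0.53    0.2319] w 1.0011188651514806 F [-0.047  -0.3006 -0.4982] q [-1.5173  0.3811  1.2981 -0.      1.4636 -0.2153]
world d [ 0.3563  0.3084 -0.1019]  tool-now d(mm) [ 102.2728  425.413  -202.5432]  in target frame [ 101.9169  377.9619 -281.4559]
rot deg [11.2017 -0.072  -0.0072]
```

Request:
send_rows --moves "0 0.043 -0.02 0 0 0 -1;0 0.043 -0.02 0 0 0 -1;0 0.043 -0.02 0 0 0 -1;0 0.043 -0.02 0 0 0 -1;0 0.043 -0.02 0 0 0 -1;0 0.043 -0.02 0 0 0 -1;0 0.043 -0.02 0 0 0 -1;0 0.043 -0.02 0 0 0 -1;0 0.043 -0.02 5 0 0 -1;0 0.043 -0.02 6 0 0 -1"

```text
time: 1.35
position: [0.5188, -0.218, 0.2295]
tool_rot: [1.164, 1.247, -1.16]
ft_force: [0.2, -0.5, 0.3]
gripper_width: 0.999
```

```bash
python3 - <<'E'
from h import *
g=np.array([.4944+.008*.997,-.2222+.008*.073,.13])
plan(g,toolR(4.2,1))
c=eyes.calibration("wrist");cv2.imwrite("pics/w1.png",eyes.camera("wrist")[:,:,::-1])
E
```

```text
t 1.35 pos [ 0.5188 -0.218   0.2295] w 0.999324196178671 F [ 0.1961 -0.5258  0.252 ] q [-0.6098  0.4077  1.2625  0.0037  1.4778  0.8952]
world d [-0.0165 -0.0036 -0.0995]  tool-now d(mm) [ 99.5642 -16.4089   3.2423]  in target frame [ 99.54   -16.6942   2.4301]
rot deg [-0.4464 -0.3933  0.1515]
```

View pics/w1.png

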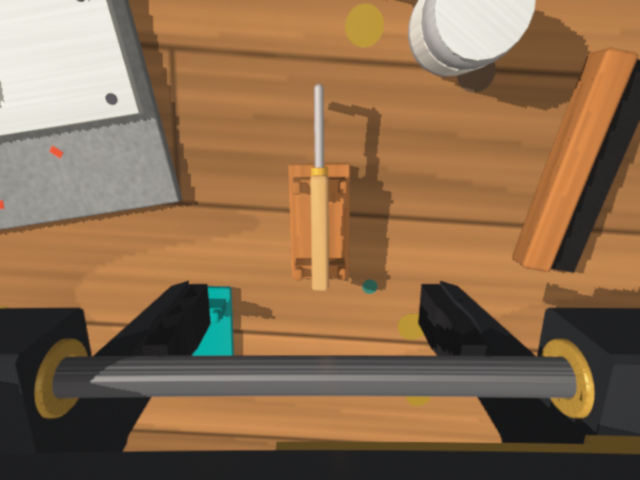

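```bash
python3 - <<'E'
from h import *
c=eyes.calibration("wrist");T=eyes.calibration("top")
a=onz(c,(319.5,175),.052);b=onz(c,(319.5,289),.052);e=onz(c,(319,86),.045)
print(a,b,(a+b)/2,np.degrees(np.arctan2(*(a-b)[1::-1])),e,np.degrees(np.arctan2(*(e-b)[1::-1])))
print(onz(T,(309,346),.02),[onz(T,q,.02) for q in((296,320),(322,320),(322,371))])
E
```

```text
[ 0.55246323 -0.21666284  0.052     ] [ 0.44616753 -0.22399185  0.052     ] [ 0.49931538 -0.22032734  0.052     ] 3.944258125067463 [ 0.6238714  -0.21135556  0.045     ] 4.067380700888017
[ 0.35378075 -0.10867164  0.02      ] [array([ 0.4137294 , -0.07753157,  0.02      ]), array([ 0.41404023, -0.13875668,  0.02      ]), array([ 0.29700375, -0.13926269,  0.02      ])]
```

Request:
send_rows --moves "0.04 -0.016 0.002 -0.4 -0.4 0.1 -1;0.045 0 0 0 0 0 -1;0.045 0 0 0 0 0 -1;0.03 0 0 0 0 0 -1;0 0 0 0 0 0 -1"

```text
time: 2.02
position: [0.5069, -0.2157, 0.0638]
tool_rot: [1.155, 1.245, -1.153]
ft_force: [0.1, 0.3, 0.9]
gripper_width: 1.0
```

```bash
python3 - <<'E'
from h import *
plan(np.array([.503,-.221,.041]),toolR(4.1,1))
c=eyes.calibration("wrist");cv2.imwrite("pics/w2.png",eyes.camera("wrist")[:,:,::-1])
E
```

```text
t 2.02 pos [ 0.5069 -0.2157  0.0638] w 1.0000177251646845 F [0.0761 0.3396 0.9354] q [-0.6179  0.5616  1.5324  0.0016  1.0486  0.8774]
world d [-0.0039 -0.0053 -0.0228]  tool-now d(mm) [22.8326 -4.3154  5.0293]  in target frame [22.8419 -4.2975  5.0024]
rot deg [ 0.1756 -0.1007 -0.0063]
```

View pics/w2.png

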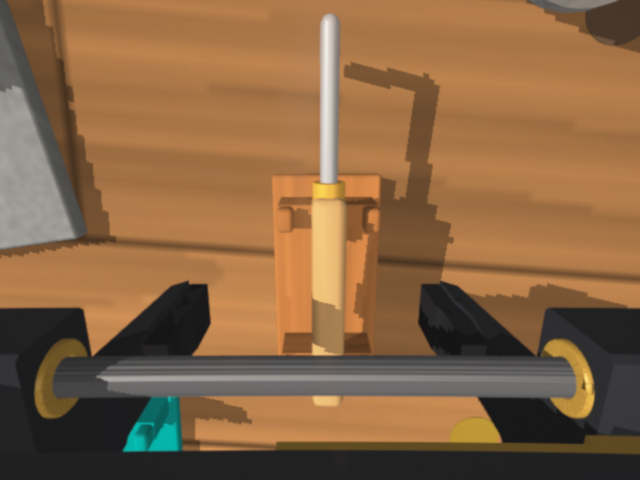

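The handle sits at about column 328 and the finger middle at 315, so the offset is about 5 mm, which matches the numbers. I'll centre, descend and close.

Request:
send_rows --moves "0.008 -0.004 0.005 0 0 0 -1;0.015 0 0 0 0 0 -1;0 0 0 0 0 0 -1"

```text
time: 2.45
position: [0.5048, -0.2228, 0.0434]
tool_rot: [1.155, 1.237, -1.151]
ft_force: [-0.6, -0.8, 0.4]
gripper_width: 1.001
```

```bash
python3 - <<'E'
from h import *
plan(np.array([.503,-.221,.041]),toolR(4.1,1))
E
```

```text
t 2.45 pos [ 0.5048 -0.2228  0.0434] w 1.0014696140846322 F [-0.6242 -0.7581  0.3734] q [-0.6309  0.5894  1.5546  0.0017  0.9911  0.8645]
world d [-0.0018  0.0018 -0.0024]  tool-now d(mm) [ 2.409  -1.717  -1.9492]  in target frame [ 2.4251 -1.7087 -1.9365]
rot deg [ 0.1715  0.1803 -0.3352]
```

Request:
send_rows --moves "0.002 -0.001 -0.001 0 0 0 -1;0 0 0 0 0 0 0.2;0 0 0 0 0 0 1;0 0 0 0 0 0 1;0 0 0 0 0 0 1;0 0 0 0 0 0 1"

```text
time: 3.2
position: [0.5043, -0.222, 0.0423]
tool_rot: [1.154, 1.235, -1.15]
ft_force: [-0.1, 0.7, -0.8]
gripper_width: 0.457
```

```bash
python3 - <<'E'
from h import *
plan(np.array([.503,-.221,.041]),toolR(4.1,1))
c=eyes.calibration("wrist");cv2.imwrite("pics/w3.png",eyes.camera("wrist")[:,:,::-1])
E
```

```text
t 3.20 pos [ 0.5043 -0.222   0.0423] w 0.45709898661979004 F [-0.0845  0.6678 -0.7915] q [-0.6303  0.5893  1.5595  0.0017  0.9843  0.8648]
world d [-0.0013  0.001  -0.0013]  tool-now d(mm) [ 1.3228 -1.2258 -1.0941]  in target frame [ 1.3368 -1.2194 -1.0842]
rot deg [ 0.1869  0.2548 -0.4276]
```

View pics/w3.png

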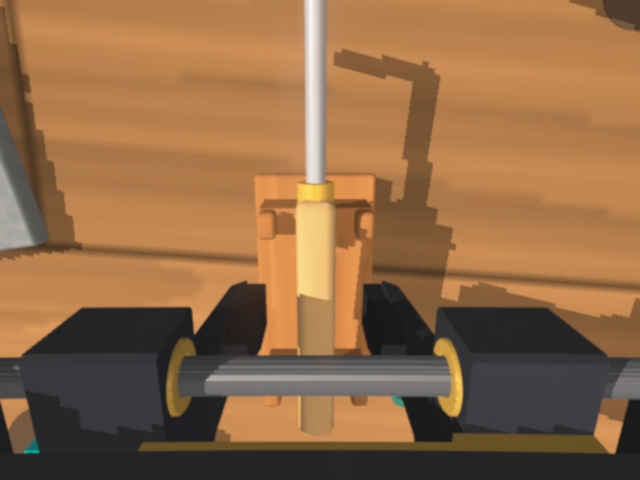

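Still closing, and well centred (handle at column 316).

Request:
send_rows --moves "0 0 0 0 0 0 1;0 0 0 0 0 0 1;0 0 0 0 0 0 1;0 0 0 0 0 0 1;0 0 0 0 0 0 1"

```text
time: 3.88
position: [0.5043, -0.2221, 0.0423]
tool_rot: [1.154, 1.235, -1.15]
ft_force: [-0.1, 0.2, 0.2]
gripper_width: 0.173
```

```bash
python3 - <<'E'
from h import *
plan(np.array([.503,-.221,.041]),toolR(4.1,1))
c=eyes.calibration("wrist");cv2.imwrite("pics/w4.png",eyes.camera("wrist")[:,:,::-1])
cv2.imwrite("pics/s4.png",cv2.resize(eyes.camera("side")[170:280,290:440,::-1],None,fx=5,fy=5))
E
```

```text
t 3.88 pos [ 0.5043 -0.2221  0.0423] w 0.17327298552887327 F [-0.0927  0.1801  0.2401] q [-0.6303  0.5893  1.5595  0.0016  0.9843  0.8647]
world d [-0.0013  0.0011 -0.0013]  tool-now d(mm) [ 1.3336 -1.2132 -1.1616]  in target frame [ 1.3479 -1.207  -1.1515]
rot deg [ 0.1881  0.26   -0.4271]
```

View pics/w4.png

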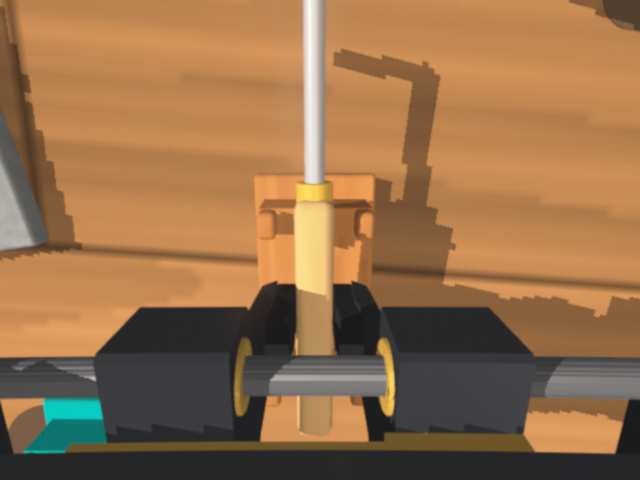

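View pics/s4.png

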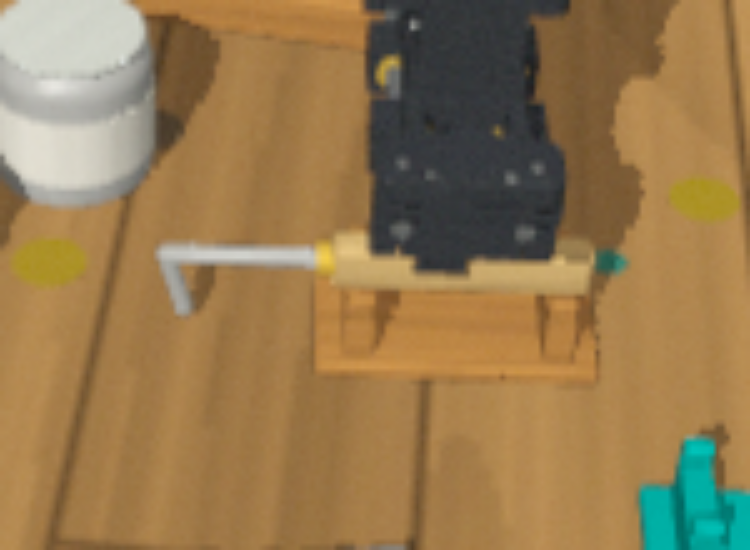

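Request:
send_rows --moves "0 0 0 0 0 0 1;-0.01 0 0 0 0 0 1;-0.03 0 0 0 0 0 1;-0.03 0 0 0 0 0 1;-0.03 0 0 0 0 0 1;0 0 0 0 0 0 1"

```text
time: 4.72
position: [0.5031, -0.2213, 0.1468]
tool_rot: [1.155, 1.236, -1.151]
ft_force: [-0.3, 0.0, -1.3]
gripper_width: 0.173
```

```bash
python3 - <<'E'
from h import *
np.save("grasp_rot.npy",telemetry.get_state()["tool_rot"])
plan(np.array([.55,-.03,.13]),toolR(92.5,1))
c=eyes.calibration("wrist");cv2.imwrite("pics/w5.png",eyes.camera("wrist")[:,:,::-1])
cv2.imwrite("pics/s5.png",eyes.camera("side")[:,:,::-1])
E
```

```text
t 4.72 pos [ 0.5031 -0.2213  0.1468] w 0.1727979958937974 F [-0.3069  0.0183 -1.2913] q [-0.6305  0.4536  1.4424  0.0016  1.2378  0.865 ]
world d [ 0.0469  0.1913 -0.0168]  tool-now d(mm) [  16.5121   60.911  -187.3092]  in target frame [ 16.8149 189.0546  55.1648]
rot deg [-88.2148   0.4801  -0.1435]
```

View pics/w5.png

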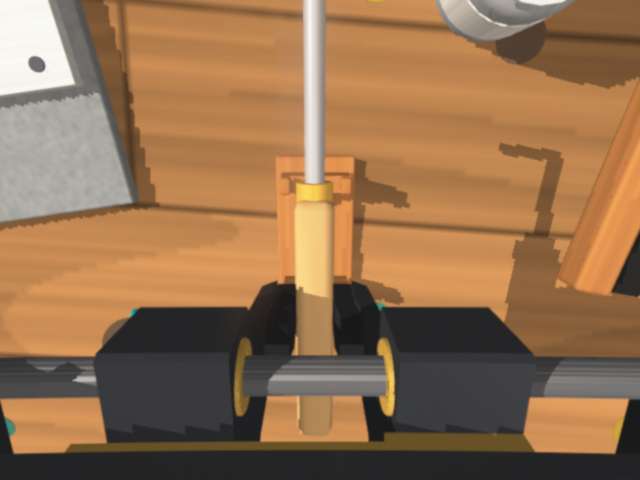

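View pics/s5.png

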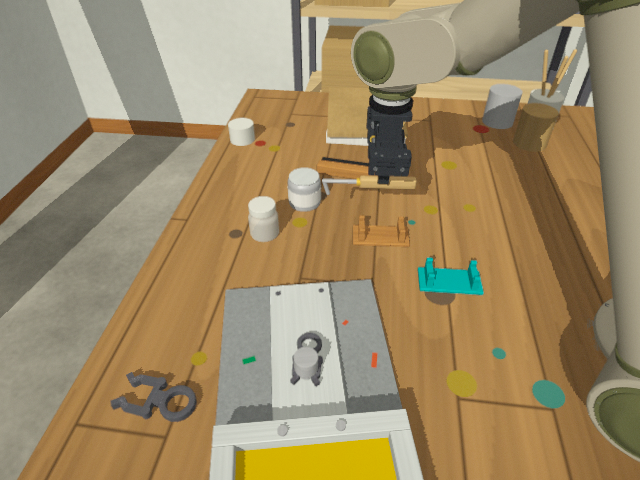

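Request:
send_rows --moves "0 0 0 -10 0 0 1;0 0 0 -10 0 0 1;0 0 0 -10 0 0 1;0 0 0 -10 0 0 1;0 0 0 -10 0 0 1;0 0 0 -10 0 0 1;0 0 0 -10 0 0 1;0 0 0 -10 0 0 1;0 0 0 -8 0 0 1;0 0 0 0 0 0 1"

```text
time: 6.08
position: [0.4963, -0.2167, 0.1283]
tool_rot: [-0.056, 1.59, 0.084]
ft_force: [0.1, 0.6, -1.2]
gripper_width: 0.171
```

```bash
python3 - <<'E'
from h import *
plan(np.array([.607,-.018,.12]),toolR(92.5,1))
E
```

```text
t 6.08 pos [ 0.4963 -0.2167  0.1283] w 0.1706691945521404 F [ 0.1111  0.6086 -1.17  ] q [-0.6311  0.4755  1.4661  0.0016  1.2272 -0.7203]
world d [ 0.1107  0.1987 -0.0083]  tool-now d(mm) [  9.3423 187.9323 128.0357]  in target frame [  8.2507 193.6655 119.2667]
rot deg [ 2.5802 -1.1378 -1.0651]
```

Request:
send_rows --moves "0 0.036 0.024 2.5 -1 -1 1;0 0.038 0.024 0 0 0 1;0 0.038 0.024 0 0 0 1;0 0.038 0.024 0 0 0 1;0 0.030 0.02 0 0 0 1;0 0 0 0 0 0 1"

```text
time: 6.82
position: [0.6053, -0.026, 0.1224]
tool_rot: [-0.013, 1.581, 0.019]
ft_force: [0.4, -0.9, -0.9]
gripper_width: 0.172
```

```bash
python3 - <<'E'
from h import *
plan(np.array([.607,-.018,.12]),toolR(92.5,1))
np.save("hold.npy",0)
for n in("wrist","side","top"):
    im=eyes.camera(n)[:,:,::-1];cv2.imwrite(f"pics/{n}6.png",im)
E
```

```text
t 6.83 pos [ 0.6053 -0.026   0.1224] w 0.17237680398812216 F [ 0.4034 -0.865  -0.8672] q [-0.2385  0.5755  1.2948  0.0012  1.2824 -0.2595]
world d [ 0.0017  0.008  -0.0024]  tool-now d(mm) [2.3984 7.916  1.9123]  in target frame [2.387  7.8798 2.0695]
rot deg [-1.3213 -0.5971 -0.2329]
```

View pics/wrist6.png

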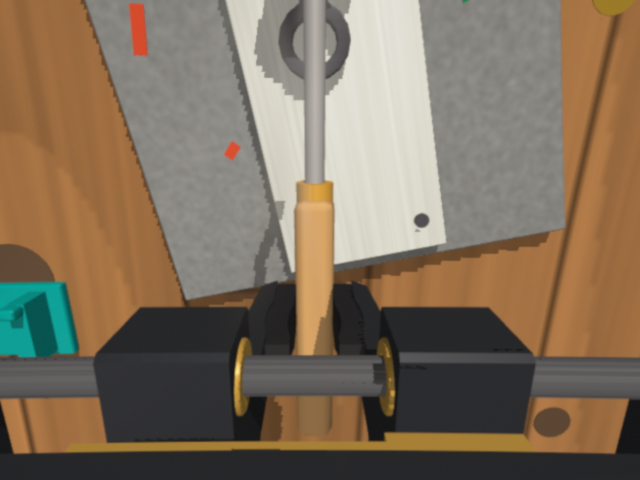

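View pics/side6.png

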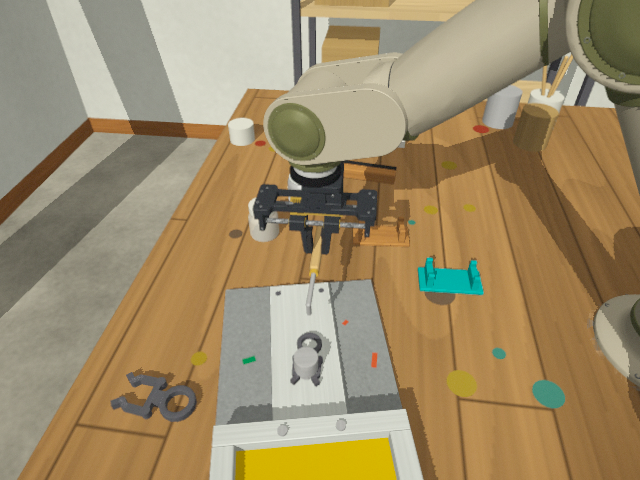

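View pics/top6.png

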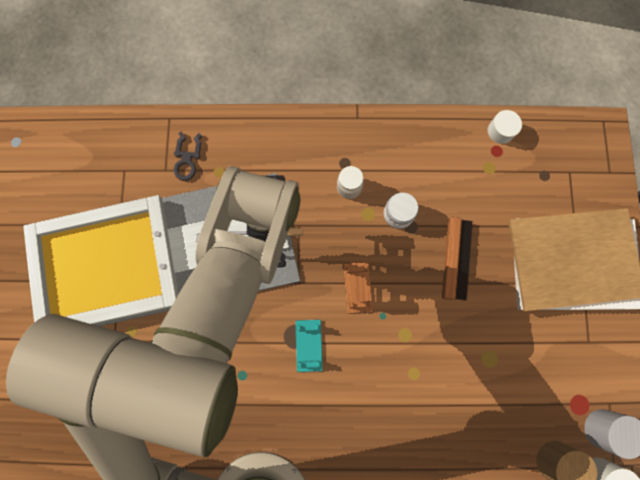

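```bash
python3 - <<'E'
from h import *
w=eyes.calibration("wrist");S=eyes.calibration("side")
print("eye wrist",onz(w,(314.5,41),.032), onz(w,(314.5,41),.027))
s=telemetry.get_state();Rc=R.from_rotvec(s["tool_rot"]).as_matrix()
for d in(.104,.109,.114):
    X=s["position"]+Rc@np.array([.035+.0003,d,0]);print(d,X,proj(S,X))
im=cv2.imread("pics/side6.png")[270:390,270:370];cv2.imwrite("pics/side6z.png",cv2.resize(im,None,fx=5,fy=5,interpolation=cv2.INTER_CUBIC))
E
```

```text
eye wrist [0.60215498 0.08892043 0.032     ] [0.602085   0.08984933 0.027     ]
0.104 [0.60207351 0.07553767 0.08799873] [310.56716237 312.38964401]
0.109 [0.60197957 0.08053675 0.08801608] [310.16513413 314.83674685]
0.114 [0.60188563 0.08553584 0.08803343] [309.75902616 317.30863169]
```

View pics/side6z.png

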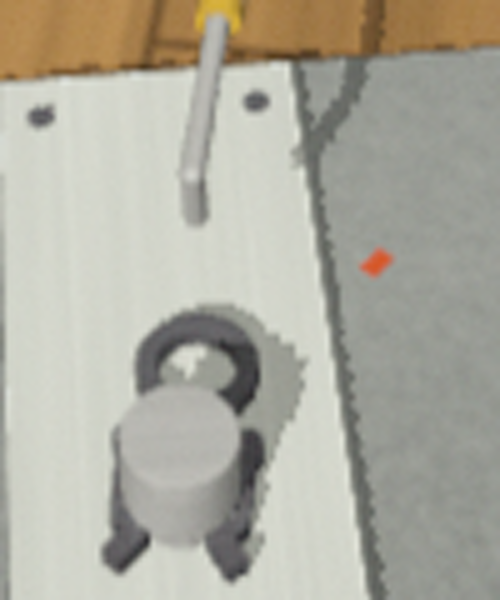

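Request:
send_rows --moves "0.01 0.009 0.001 -1.3 -0.6 -0.2 1;0.01 0 0 0 0 0 1;0 0 0 0 0 0 1"

```text
time: 7.35
position: [0.6041, -0.0227, 0.1021]
tool_rot: [-0.028, 1.571, 0.027]
ft_force: [-0.6, 0.5, -0.4]
gripper_width: 0.172
```

```bash
cat > look.py <<'E'
from h import *
import sys
k,x,y,yaw,z=sys.argv[1],*map(float,sys.argv[2:6])
plan(np.array([x,y,z]),toolR(yaw,1))
s=telemetry.get_state();Rc=R.from_rotvec(s["tool_rot"]).as_matrix()
X=s["position"]+Rc@np.array([.0353,.1085,0]);print("tip est",X,"yaw",np.degrees(np.arctan2(Rc[1,1],Rc[0,1])),"torque",s["wrist_torque"])
im=eyes.camera("side")[:,:,::-1]
a=cv2.resize(im[270:390,260:360],None,fx=4,fy=4,interpolation=cv2.INTER_CUBIC)
w=eyes.camera("wrist")[:,:,::-1];w=cv2.resize(w,(400,300));w=cv2.copyMakeBorder(w,0,180,0,0,0)
cv2.imwrite(f"pics/{k}.png",np.hstack([a,w]))
E
python3 look.py l7 .6065 -.0165 92.6 .060
```

```text
t 7.35 pos [ 0.6041 -0.0227  0.1021] w 0.17191060730753746 F [-0.6481  0.5093 -0.4351] q [-0.233   0.5911  1.3314 -0.0005  1.2197 -0.2679]
world d [ 0.0024  0.0062 -0.0421]  tool-now d(mm) [42.1456  6.1525  2.6927]  in target frame [42.1493  6.1132  2.7243]
rot deg [-0.5905 -0.043   0.0155]
tip est [0.6002 0.0857 0.0668] yaw 92.00948578702898 torque [-0.0598 -0.071   0.003 ]
```

View pics/l7.png

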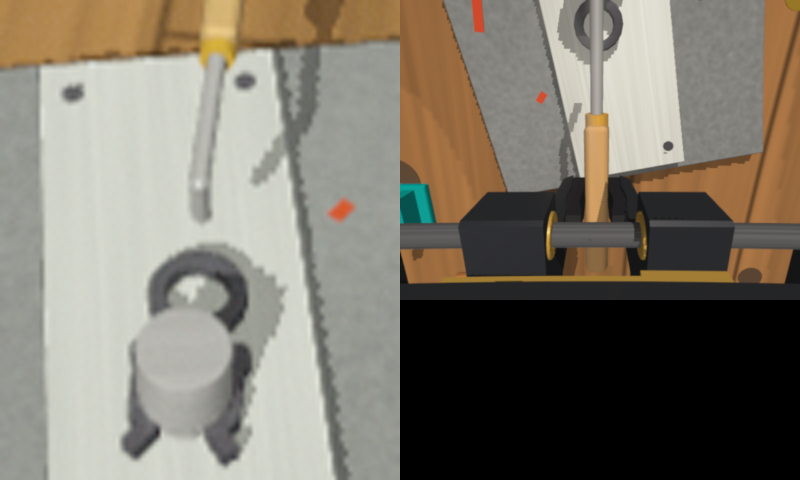

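Request:
send_rows --moves "0.01 0.007 0.003 -0.6 0 0 1;0.01 0 0 0 0 0 1;0 0 0 0 0 0 1"

```text
time: 7.82
position: [0.6077, -0.0153, 0.0818]
tool_rot: [-0.037, 1.569, 0.036]
ft_force: [-0.1, -0.1, -1.3]
gripper_width: 0.169
```

```bash
python3 look.py l8 .6065 -.0165 92.6 .060
```

```text
t 7.83 pos [ 0.6077 -0.0153  0.0818] w 0.16900911331764865 F [-0.1179 -0.092  -1.2705] q [-0.2196  0.6186  1.3452 -0.0005  1.1764 -0.2655]
world d [-0.0012 -0.0012 -0.0218]  tool-now d(mm) [21.807  -1.0788 -1.2504]  in target frame [21.8076 -1.0967 -1.2225]
rot deg [0.0409 0.0713 0.0447]
tip est [0.6027 0.093  0.0464] yaw 92.64092096259358 torque [-0.025  -0.0806 -0.0437]
```

View pics/l8.png

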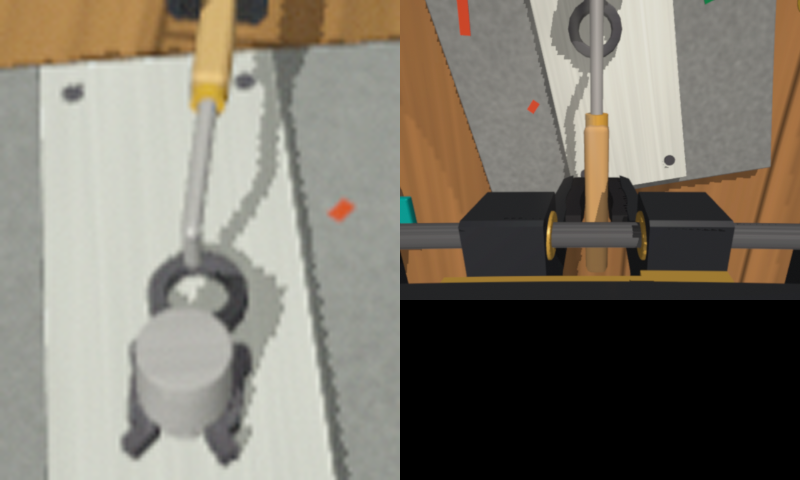

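```bash
python3 - <<'E'
from h import *
S=eyes.calibration("side")
f=lambda X:(proj(S,X)-[260,270])*4
print("tip now",f([.6027,.093,.0464]),"tip y.093 down",f([.6027,.093,.0245]),"y.090",f([.6027,.090,.0245]),"eye z.027 .090",f([.602,.09,.027]),"z.032",f([.602,.09,.032]))
w=eyes.calibration("wrist")
print(onz(w,((595-400)*1.6,29*1.6),.032))
E
```

```text
tip now [196.07530247 268.40088442] tip y.093 down [197.02442098 300.38040004] y.090 [198.09288402 294.40811172] eye z.027 .090 [199.66071237 291.00340981] z.032 [199.4591067  283.77434747]
[0.60299038 0.09176528 0.032     ]
```

Request:
send_rows --moves "0.01 -0.001 -0.001 0 0 0 1;0.006 0 0 0 0 0 1;0 0 0 0 0 0 1"

```text
time: 8.3
position: [0.6071, -0.0167, 0.0658]
tool_rot: [-0.037, 1.567, 0.035]
ft_force: [0.2, 0.7, -0.9]
gripper_width: 0.172
```

```bash
python3 look.py l9 .6065 -.0165 92.6 .060
```

```text
t 8.30 pos [ 0.6071 -0.0167  0.0658] w 0.17170629327660353 F [ 0.2205  0.7371 -0.8831] q [-0.2221  0.6364  1.3646 -0.0004  1.1374 -0.2677]
world d [-0.0006  0.0002 -0.0058]  tool-now d(mm) [ 5.7656  0.2517 -0.6394]  in target frame [ 5.7678  0.2446 -0.622 ]
rot deg [0.025  0.1734 0.0681]
tip est [0.6023 0.0916 0.0303] yaw 92.62492026817166 torque [-0.004  -0.0591 -0.0142]
```

View pics/l9.png

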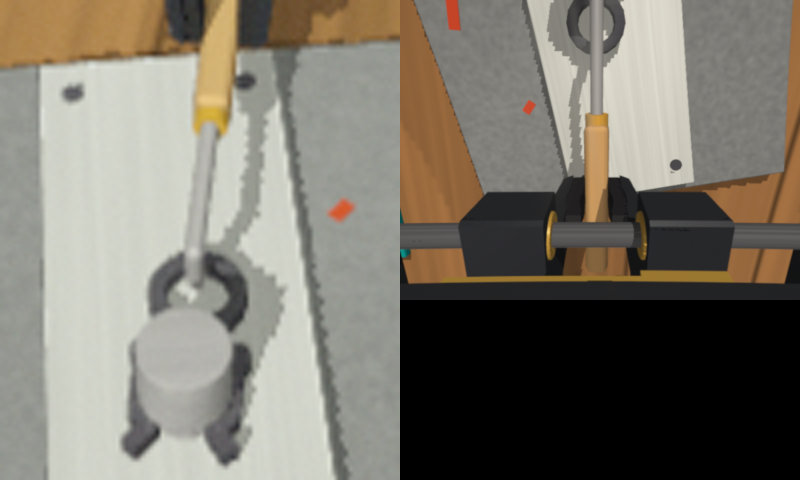

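Request:
send_rows --moves "0.003 0.001 -0.001 0 0 0 1;0.002 0 0 0 0 0 1;0 0 0 0 0 0 1"

```text
time: 8.78
position: [0.6065, -0.0157, 0.0614]
tool_rot: [-0.037, 1.566, 0.035]
ft_force: [-0.0, -0.6, 0.2]
gripper_width: 0.171
```

```bash
python3 look.py l10 .6065 -.0165 92.6 .060
```

```text
t 8.78 pos [ 0.6065 -0.0157  0.0614] w 0.1705279836331319 F [-0.0147 -0.6298  0.1923] q [-0.2207  0.6402  1.3723 -0.0005  1.1241 -0.2665]
world d [ 0.     -0.0008 -0.0014]  tool-now d(mm) [ 1.3869 -0.7532 -0.0103]  in target frame [ 1.3856 -0.7556 -0.0033]
rot deg [0.0333 0.2685 0.0977]
tip est [0.6017 0.0926 0.0259] yaw 92.63309837744987 torque [-0.0385 -0.0918 -0.0082]
```

View pics/l10.png

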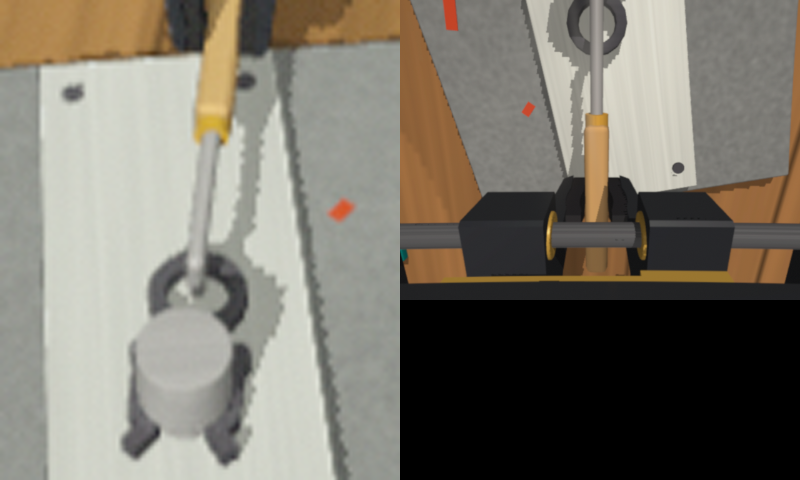

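Request:
send_rows --moves "0.002 0 0 0 0 0 1;0.0005 0 0 0 0 0 1"

```text
time: 9.12
position: [0.6066, -0.0158, 0.059]
tool_rot: [-0.037, 1.565, 0.035]
ft_force: [-0.7, 0.2, -1.7]
gripper_width: 0.169
```

```bash
python3 look.py l11 .6065 -.0165 92.6 .060
```

```text
t 9.12 pos [ 0.6066 -0.0158  0.059 ] w 0.1687038172510482 F [-0.736   0.1799 -1.7142] q [-0.2207  0.6432  1.3745 -0.0004  1.1184 -0.2665]
world d [-0.0001 -0.0007  0.001 ]  tool-now d(mm) [-1.0045 -0.7236 -0.1659]  in target frame [-1.0049 -0.7219 -0.1707]
rot deg [0.0348 0.2971 0.1032]
tip est [0.6018 0.0926 0.0235] yaw 92.63452970693596 torque [-0.0519 -0.0876 -0.0347]
```

Request:
send_rows --moves "0 -0.004 0 0 0 0 1;0 -0.004 0 0 0 0 1;0 -0.004 0 0 0 0 1;0 -0.004 0 0 0 0 1"

```text
time: 9.72
position: [0.6062, -0.0295, 0.0583]
tool_rot: [-0.032, 1.568, 0.04]
ft_force: [-0.2, 8.5, -2.8]
gripper_width: 0.17
```

```bash
python3 look.py l12 .6065 -.0165 92.6 .059
```

```text
t 9.72 pos [ 0.6062 -0.0295  0.0583] w 0.1696534861514143 F [-0.153   8.5    -2.8061] q [-0.2457  0.6456  1.3721  0.006   1.1232 -0.2943]
world d [0.0003 0.013  0.0007]  tool-now d(mm) [-0.6796 12.9582  0.8788]  in target frame [-0.7457 12.9552  0.8694]
rot deg [ 0.0348  0.1284 -0.2836]
tip est [0.6013 0.0791 0.0235] yaw 92.63509180253259 torque [ 1.6463 -0.0425  0.0535]
```

View pics/l12.png

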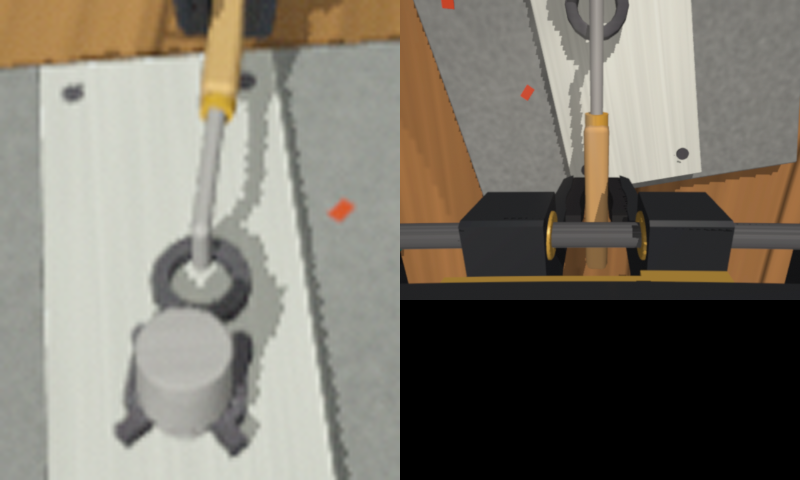

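The hook has caught and the clip has moved about 6 mm at 8.5 N, so I'll keep pulling.

Request:
send_rows --moves "-0.0005 -0.005 0 0 0 0 1;0 -0.005 0 0 0 0 1;0 -0.005 0 0 0 0 1;0 -0.004 0 0 0 0 1"

```text
time: 10.32
position: [0.6055, -0.045, 0.0573]
tool_rot: [-0.026, 1.573, 0.047]
ft_force: [0.4, 1.7, -1.5]
gripper_width: 0.172
```

```bash
python3 look.py l13 .6065 -.0165 92.6 .059
```

```text
t 10.32 pos [ 0.6055 -0.045   0.0573] w 0.1717859205408603 F [ 0.4007  1.7252 -1.4696] q [-0.2743  0.6491  1.368   0.0136  1.1306 -0.3265]
world d [0.001  0.0285 0.0017]  tool-now d(mm) [-1.354  28.4659  2.3012]  in target frame [-1.7363 28.4472  2.2747]
rot deg [ 0.0593 -0.1104 -0.7785]
tip est [0.6004 0.0638 0.0234] yaw 92.65859912753878 torque [ 0.1594 -0.1083 -0.0007]
```

View pics/l13.png

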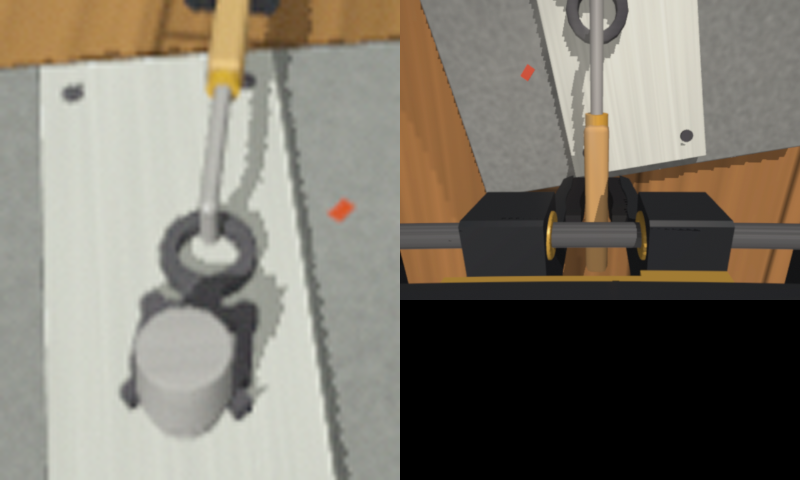

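Request:
send_rows --moves "-0.0015 -0.005 0.0005 0 0 -0.7 1;0 -0.005 0 0 0 0 1;0 -0.005 0 0 0 0 1;0 -0.005 0 0 0 0 1;0 -0.005 0 0 0 0 1;0 -0.003 0 0 0 0 1"

```text
time: 11.18
position: [0.6078, -0.0763, 0.0593]
tool_rot: [-0.037, 1.571, 0.034]
ft_force: [1.3, 1.1, -1.6]
gripper_width: 0.173
```

```bash
python3 look.py l14 .6065 -.0165 92.6 .059
```

```text
t 11.18 pos [ 0.6078 -0.0763  0.0593] w 0.17250968355189802 F [ 1.2764  1.1274 -1.5922] q [-0.3172  0.6532  1.3517 -0.0019  1.1367 -0.3619]
world d [-0.0013  0.0598 -0.0003]  tool-now d(mm) [ 0.1657 59.8459  1.3776]  in target frame [ 0.2623 59.8457  1.3685]
rot deg [ 0.0086 -0.0382  0.0916]
tip est [0.6029 0.032  0.0238] yaw 92.60863006877358 torque [ 0.0572 -0.0807 -0.005 ]
```

View pics/l14.png

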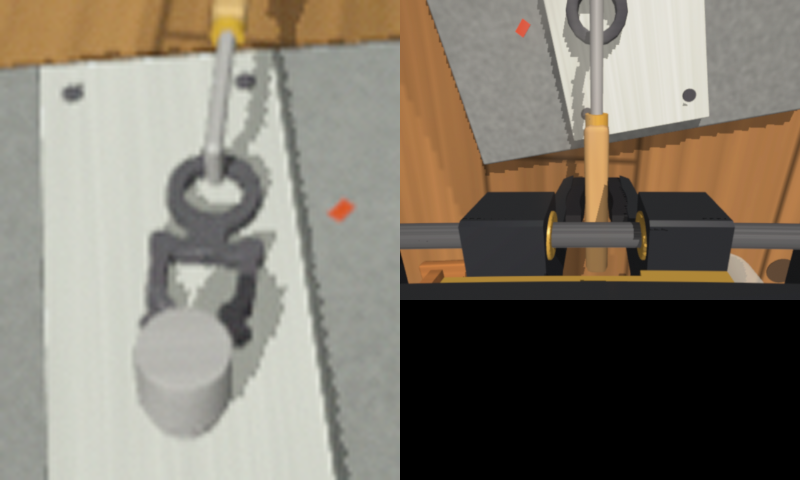

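Request:
send_rows --moves "0 -0.005 0 0 0 0 1;0 -0.005 0 0 0 0 1;0 0 0 0 0 0 1;0 0.004 0 0 0 0 1;0 0.003 0 0 0 0 1;0 0.001 0 0 0 0 1"

```text
time: 12.02
position: [0.608, -0.0782, 0.0593]
tool_rot: [-0.037, 1.571, 0.035]
ft_force: [-0.3, -0.8, -1.2]
gripper_width: 0.169
```

```bash
python3 look.py l15 .6065 -.0165 92.6 .059
```

```text
t 12.03 pos [ 0.608  -0.0782  0.0593] w 0.16888769309341164 F [-0.3171 -0.8256 -1.2007] q [-0.32    0.6536  1.3507 -0.0021  1.1372 -0.3649]
world d [-0.0015  0.0617 -0.0003]  tool-now d(mm) [ 0.2128 61.7138  1.3669]  in target frame [ 0.3253 61.7139  1.342 ]
rot deg [ 0.023  -0.0324  0.1038]
tip est [0.603  0.0301 0.0238] yaw 92.62300715347237 torque [-0.0439 -0.0473  0.0031]
```

View pics/l15.png

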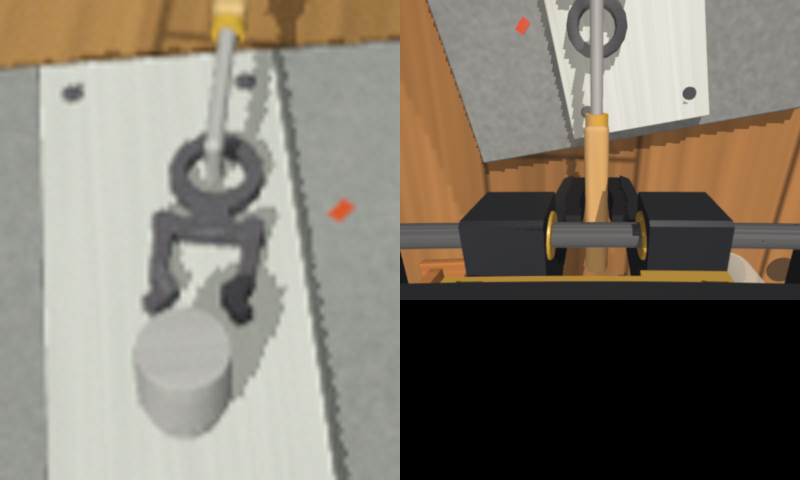

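Clip clear of the post and lying flat, with the hook mid-eye at crop (214,182). Lifting straight up.

Request:
send_rows --moves "-0.004 0 0 0 0 0 1;-0.008 0 0 0 0 0 1;-0.01 0 0 0 0 0 1;-0.02 0 0 0 0 0 1;-0.03 0 0 0 0 0 1;-0.02 0 0 0 0 0 1;0 0 0 0 0 0 1"

```text
time: 13.0
position: [0.6083, -0.0785, 0.1578]
tool_rot: [-0.038, 1.568, 0.033]
ft_force: [0.5, 0.0, -0.5]
gripper_width: 0.174
```

```bash
python3 look.py l16 .5043 -.2221 4.1 .15
python3 - <<'E'
from h import *
R0=R.from_rotvec(np.load("grasp_rot.npy")).as_matrix();plan(np.array([.5043,-.2221,.15]),R0)
E
```

```text
t 13.00 pos [ 0.6083 -0.0785  0.1578] w 0.17399344530034505 F [ 0.4517  0.0248 -0.5441] q [-0.3203  0.5482  1.234  -0.002   1.3564 -0.3653]
world d [-0.104  -0.1436 -0.0078]  tool-now d(mm) [   7.9896 -138.7118 -110.4309]  in target frame [   7.8206 -113.9966  135.8064]
rot deg [88.5046  0.2268  0.038 ]
tip est [0.6034 0.0298 0.1222] yaw 92.6045011448082 torque [-0.05   -0.1136  0.0157]
t 13.10 pos [ 0.6075 -0.0783  0.1558] w 0.17013299975267318 F [ 0.2031  0.5394 -1.3139] q [-0.3203  0.5502  1.2365 -0.002   1.3555 -0.3653]
world d [-0.1032 -0.1438 -0.0058]  tool-now d(mm) [   6.15   -138.9875 -109.653 ]  in target frame [   5.5313 -113.7377  135.6918]
rot deg [88.3154 -0.4648  0.2705]
```

View pics/l16.png

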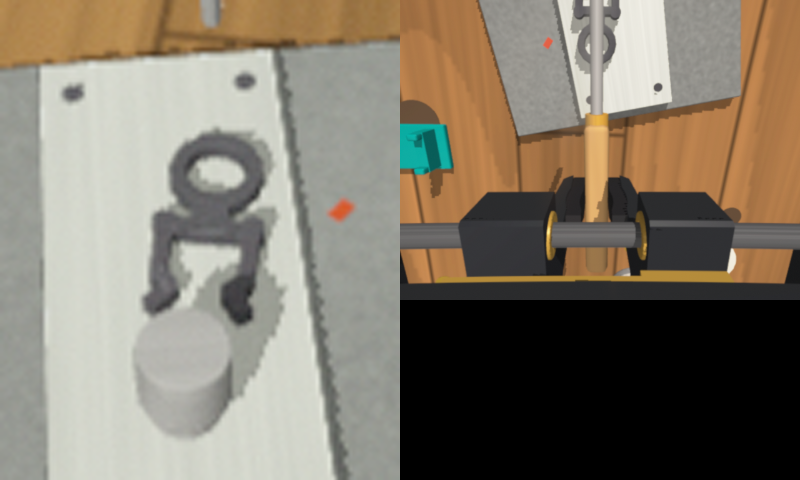

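Request:
send_rows --moves "0 -0.036 -0.028 0 0 0 1;0 -0.036 -0.028 0 0 0 1;0 -0.036 -0.028 0 0 0 1;0 -0.031 -0.026 0 0 0 1;0 0 0 10 0 0 1;0 0 0 10 0 0 1;0 0 0 10 0 0 1;0 0 0 10 0 0 1;0 0 0 10 0 0 1;0 0 0 10 0 0 1"

```text
time: 14.35
position: [0.4964, -0.2245, 0.1449]
tool_rot: [0.808, 1.437, -0.809]
ft_force: [-0.7, 0.2, -0.7]
gripper_width: 0.17
```

Request:
send_rows --moves "0 0 0 10 0 0 1;0 0 0 10 0 0 1;0 0 0 8 0 0 1;0 0 0 0 0 0 1"

```text
time: 14.85
position: [0.4947, -0.2235, 0.1406]
tool_rot: [1.186, 1.252, -1.197]
ft_force: [0.5, -0.2, -0.6]
gripper_width: 0.17
```

```bash
python3 - <<'E'
from h import *
R0=R.from_rotvec(np.load("grasp_rot.npy")).as_matrix();plan(np.array([.5043,-.2221,.1]),R0)
cv2.imwrite("pics/w17.png",eyes.camera("wrist")[:,:,::-1])
cv2.imwrite("pics/s17.png",cv2.resize(eyes.camera("side")[120:270,270:430,::-1],None,fx=4,fy=4))
E
```

```text
t 14.85 pos [ 0.4947 -0.2235  0.1406] w 0.1700374894332815 F [ 0.4684 -0.1609 -0.6483] q [-0.641   0.4643  1.4442 -0.0032  1.2613  0.9005]
world d [ 0.0096  0.0014 -0.0406]  tool-now d(mm) [40.4171 10.5772 -0.4739]  in target frame [40.7098  9.3642 -0.8176]
rot deg [-2.5444 -1.1107  1.7534]
```

View pics/w17.png

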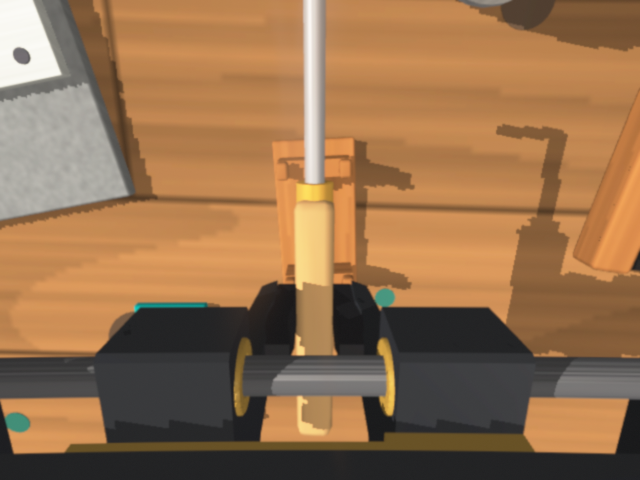

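View pics/s17.png

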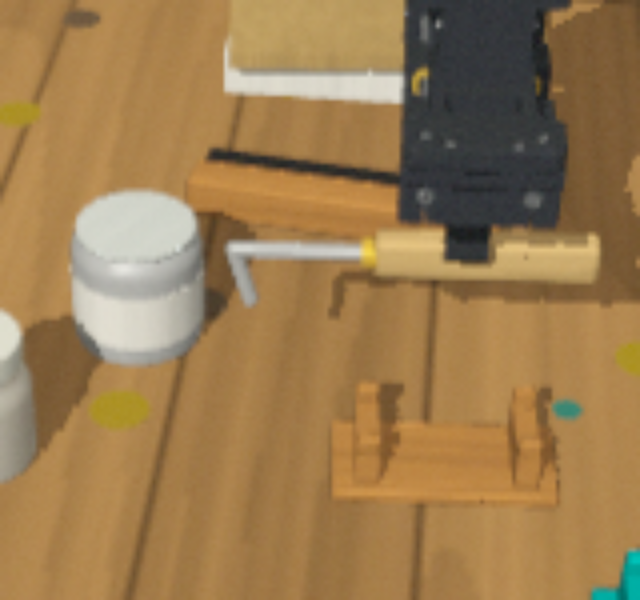

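Request:
send_rows --moves "0.02 0.01 -0.0005 -2.5 -1.1 1.7 1;0.02 0 0 0 0 0 1;0 0 0 0 0 0 1"

```text
time: 15.32
position: [0.5047, -0.2225, 0.0994]
tool_rot: [1.147, 1.24, -1.144]
ft_force: [0.7, 1.4, -1.3]
gripper_width: 0.175
```

```bash
cat > ret.py <<'E'
from h import *
R0=R.from_rotvec(np.load("grasp_rot.npy")).as_matrix();plan(np.array([.5043,-.2221,.0423]),R0)
E
python3 ret.py
```

```text
t 15.32 pos [ 0.5047 -0.2225  0.0994] w 0.17521777450274612 F [ 0.7297  1.3502 -1.2894] q [-0.6305  0.512   1.4986  0.0014  1.1228  0.8554]
world d [-0.0004  0.0004 -0.0571]  tool-now d(mm) [57.0753 -0.7305 -0.6441]  in target frame [57.0756 -0.73   -0.6116]
rot deg [ 0.5478  0.0256 -0.0066]
```

Request:
send_rows --moves "0.02 0 -0.0005 0.5 0 0 1;0.02 0 0 0 0 0 1;0.008 0 0 0 0 0 1;0 0 0 0 0 0 1"

```text
time: 15.82
position: [0.5064, -0.2232, 0.0533]
tool_rot: [1.15, 1.233, -1.146]
ft_force: [0.0, 0.6, -2.0]
gripper_width: 0.17
```

```bash
python3 ret.py; python3 - <<'E'
from h import *
cv2.imwrite("pics/w18.png",eyes.camera("wrist")[:,:,::-1])
cv2.imwrite("pics/s18.png",cv2.resize(eyes.camera("side")[150:270,290:430,::-1],None,fx=5,fy=5))
E
```

```text
t 15.82 pos [ 0.5064 -0.2232  0.0533] w 0.16980975165581805 F [ 0.0128  0.5677 -2.0249] q [-0.6297  0.5753  1.5453  0.0015  1.0082  0.8604]
world d [-0.0021  0.0011 -0.011 ]  tool-now d(mm) [10.9317 -2.1588 -1.3896]  in target frame [10.9443 -2.126  -1.3408]
rot deg [ 0.2927  0.1983 -0.2087]
```

View pics/w18.png

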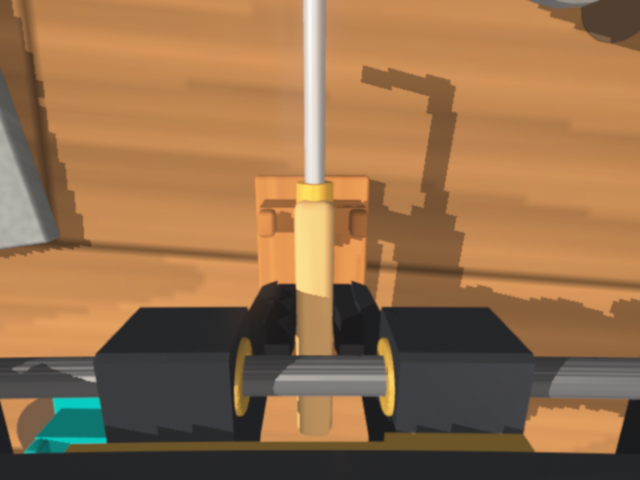

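View pics/s18.png

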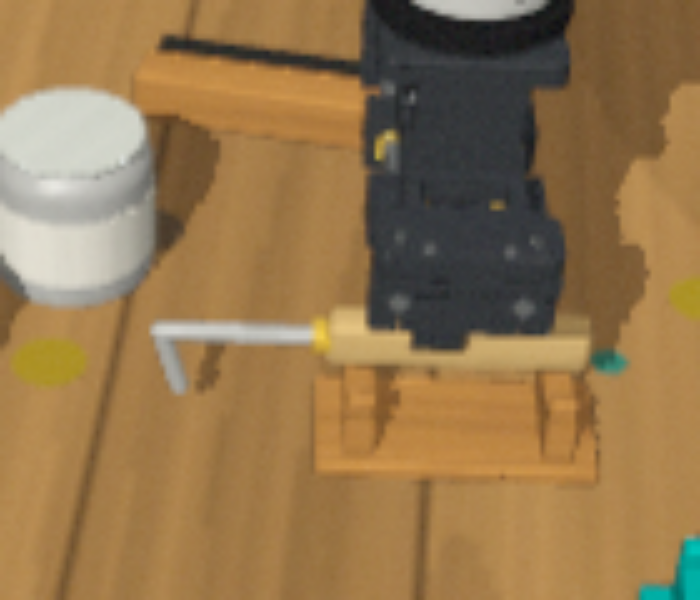

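Request:
send_rows --moves "0.006 -0.002 -0.0015 0.2 0.2 -0.2 1;0.004 0 0 0 0 0 1;0 0 0 0 0 0 1"

```text
time: 16.3
position: [0.5049, -0.2223, 0.0442]
tool_rot: [1.153, 1.234, -1.149]
ft_force: [0.4, -0.6, -0.6]
gripper_width: 0.171
```

```bash
python3 ret.py
```

```text
t 16.30 pos [ 0.5049 -0.2223  0.0442] w 0.1710480120456404 F [ 0.431  -0.6096 -0.5779] q [-0.6302  0.5867  1.5574  0.002   0.9869  0.8633]
world d [-0.0006  0.0002 -0.0019]  tool-now d(mm) [ 1.8928 -0.5925 -0.243 ]  in target frame [ 1.8946 -0.5886 -0.2389]
rot deg [ 0.0837  0.0991 -0.1276]
```

Request:
send_rows --moves "0.001 -0.0005 0 0 0 0 1;0.001 0 0 0 0 0 1;0 0 0 0 0 0 1"

```text
time: 16.68
position: [0.5045, -0.2224, 0.0424]
tool_rot: [1.153, 1.233, -1.148]
ft_force: [-1.1, 0.9, 0.2]
gripper_width: 0.169
```

```bash
python3 ret.py
```

```text
t 16.68 pos [ 0.5045 -0.2224  0.0424] w 0.1689460158544773 F [-1.1348  0.8748  0.1617] q [-0.6308  0.5889  1.5603  0.002   0.9815  0.8626]
world d [-0.0002  0.0003 -0.0001]  tool-now d(mm) [ 0.0556 -0.1414 -0.3529]  in target frame [ 0.0566 -0.1418 -0.3525]
rot deg [ 0.0872  0.1154 -0.1433]
```

Touching down (vertical force has gone from about -1.3 to about 0). Opening gradually.

Request:
send_rows --moves "0 0 0 0 0 0 0.5;0 0 0 0 0 0 0.4;0 0 0 0 0 0 0;0 0 0 0 0 0 -0.5;0 0 0 0 0 0 -1;0 0 0 0 0 0 -1;0 0 0 0 0 0 -1;0 0 0 0 0 0 -1;0 0 0 0 0 0 -1"

```text
time: 17.8
position: [0.5048, -0.2226, 0.0427]
tool_rot: [1.153, 1.232, -1.148]
ft_force: [0.3, 0.1, 0.0]
gripper_width: 1.0
```

```bash
python3 ret.py; python3 - <<'E'
from h import *
cv2.imwrite("pics/w19.png",eyes.camera("wrist")[:,:,::-1])
cv2.imwrite("pics/s19.png",cv2.resize(eyes.camera("side")[150:270,290:430,::-1],None,fx=5,fy=5))
E
```

```text
t 17.80 pos [ 0.5048 -0.2226  0.0427] w 0.999625291546349 F [0.2626 0.1065 0.0001] q [-0.6308  0.5885  1.5597  0.0021  0.9812  0.8626]
world d [-0.0005  0.0005 -0.0004]  tool-now d(mm) [ 0.3832 -0.4822 -0.5873]  in target frame [ 0.3865 -0.4818 -0.5856]
rot deg [ 0.084   0.1563 -0.1989]
```

View pics/w19.png

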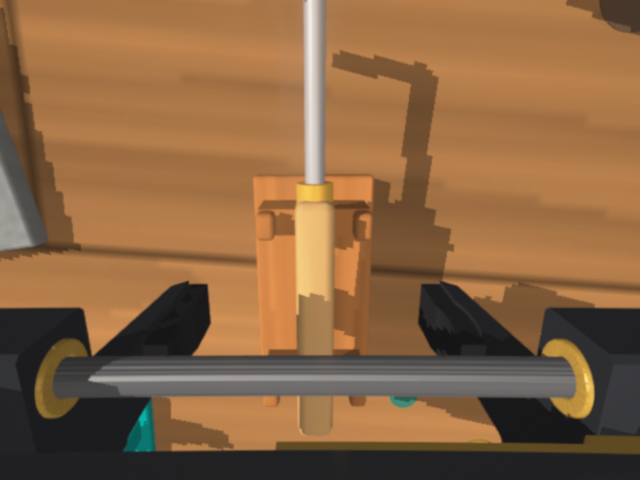

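View pics/s19.png

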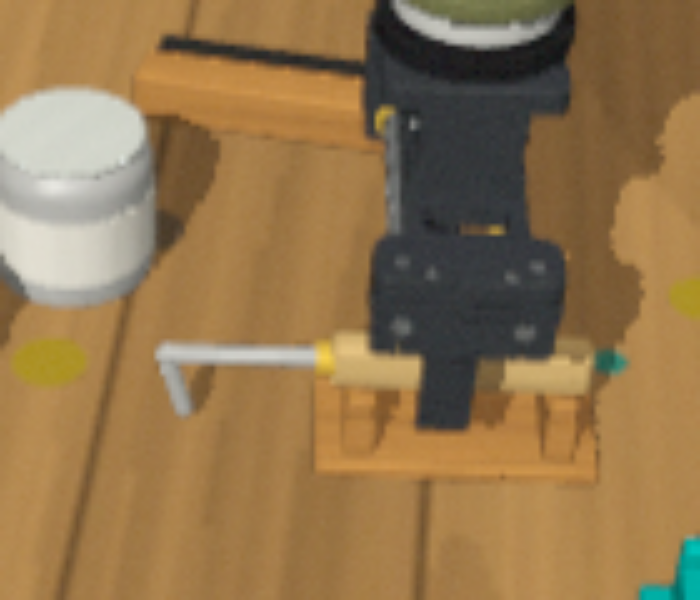

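The pick is back on its saddles, and the side view matches the picture from before the lift. Retracting up, then away so the top view is clear.

Request:
send_rows --moves "-0.02 0 0 0 0 0 -1;-0.05 0 0 0 0 0 -1;-0.05 0 0 0 0 0 -1;-0.05 0 0 0 0 0 -1;0 -0.05 0.03 0 0 0 -1;0 -0.05 0.03 0 0 0 -1;0 -0.05 0.03 0 0 0 -1;0 -0.05 0.03 0 0 0 -1;0 0 0 0 0 0 -1"

```text
time: 19.02
position: [0.3075, -0.3604, 0.2175]
tool_rot: [1.15, 1.231, -1.148]
ft_force: [0.6, -0.1, -0.2]
gripper_width: 0.999
```

```bash
python3 - <<'E'
from h import *
for n in("side","top"):cv2.imwrite(f"pics/{n}20.png",eyes.camera(n)[:,:,::-1])
s=telemetry.get_state();print(s["time"],s["position"],s["ft_force"])
im=cv2.imread("pics/top20.png");im0=cv2.imread("pics/top0.png")
z=lambda a:cv2.resize(a[140:320,170:490],None,fx=2.4,fy=1.6)
z=lambda a:cv2.resize(a[140:320,170:490],(640,300))
cv2.imwrite("pics/cmp.png",np.vstack([z(im0),z(im)]))
a=cv2.imread("pics/side0.png");b=cv2.imread("pics/side20.png")
zz=lambda a:cv2.resize(a[150:400,210:430],(400,455));cv2.imwrite("pics/cmps.png",np.hstack([zz(a),zz(b)]))
E
```

```text
19.125 [ 0.30987281 -0.35859076  0.21753464] [0.57065953 0.60502439 0.54034239]
```

View pics/cmp.png

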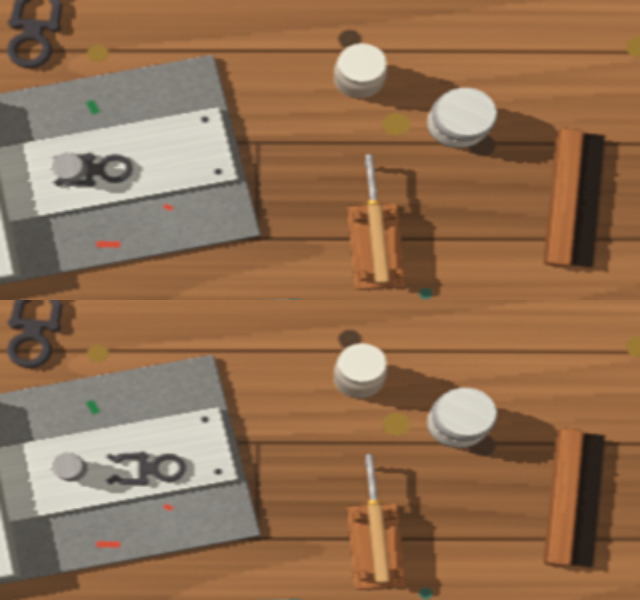

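View pics/cmps.png

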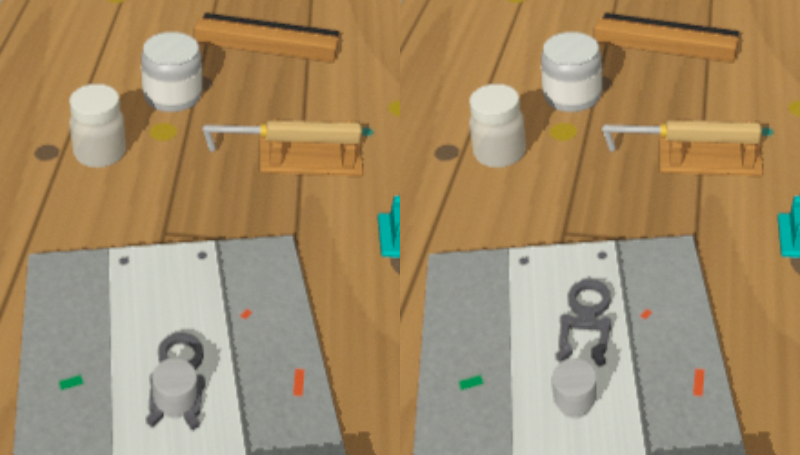

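The before/after views show the clip clear of the post and flat on the plate. The pick is back as it was, and the tin, jar and squeegee haven't moved. Handing in.

```bash
python3 -c "
from workcell import job
print(job.hand_in())"
```

```text
the job is handed in; nothing more can be done
None
```

The clip is off the post and lying flat on the arm plate, and the pick is back on its wooden rest. I handed the job in at about 19 s.

- **Pull:** I hooked the pick into the clip's eye and pulled along the clip's axis. I read about 8.5 N partway through the pull, falling to 1.7 N once the jaws let go. The clip was drawn about 57–60 mm in all. I eased the hook back to mid-eye before lifting, and only the pick touched the clip.
- **Last checks:** The top and side views before and after show the clip clear of the cap. The pick lies as it did at the start, to within a millimetre or two by eye. The squeegee, tin, jar and both look-alikes appear unmoved. The gripper is open and retracted, touching nothing.
- **Disagreements:** The camera estimates of the pick and eye positions differed by 3–5 mm between views, and I averaged them or checked them by eye. No check failed.

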